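# Lock the bayonet filler cap on a hydraulic power pack

### The job

Close the hydraulic tank: take the red filler cap by its bar, feel its two lugs gently into the slots of the filler neck, press it down against the spring and turn it clockwise until it is hard against its stop, then let go so that it stays locked. Use a light hand both in pressing and in turning, and stop when you feel the stop: forced with 50 N or more, the lugs break. Leave the other things on the desk where they are.

Things in the scene. Friction and masses are not known exactly. Their poses are not given: they have to be found in the camera images.
- cap: red filler cap, loose, stands upright on its black nose, 65 mm high, 0.11 to 0.22 kg. Origin: centre of the nose's flat underside, z up its axis. Nose 34 mm in diameter, tapered to 27 mm over its lowest 5 mm; round brim 64 mm in diameter from 25 to 33 mm up; lugs and grip bar: see cap_lugs, cap_bar
- cap_bar (a point): centre of the flat-sided red grip bar on the brim, 49 mm above the cap's origin, axes as the cap's. The bar is 50 mm long along the cap's x, 16 mm thick along its y, and goes from 33 to 65 mm above the origin
- cap_lugs (a point): on the cap's axis, mid-height of its two steel lugs, 13 mm above the origin. The lugs stand out of the nose at the cap's +x and -x (under the two ends of the bar) to 26 mm from the axis; each is 9 mm wide and 6 mm high. A half turn of the cap gives the same fit
- tank: blue steel tank of a hydraulic power pack, fixed; 230 x 170 mm, 90 mm high, base plate 250 x 190 mm. Origin: centre of its underside. Filler neck at x = -50 mm; grey motor lying along y at x = +68 mm, its top 160 mm above the desk; a 30 mm square valve block, top 132 mm above the desk, at x = +20, y = +62 mm
- mouth (a point): centre of the filler neck's top face, 128 mm above the desk, axes as the tank's. The neck is a steel ring 68 mm across and 36 mm high. In its top, flush, is a brass collar plate 6 mm thick with a round 36.4 mm bore and two opposite slots 13 mm wide, reaching 28 mm from the axis, for the cap's lugs
- plate (a point): neck axis, mid-thickness of the collar plate, 3 mm below the mouth; axes as the tank's, NOT the slots': the line through the slots lies at an unknown angle up to 0.35 rad either way from the tank's x; see it or feel for it. Lugs resting on the plate: cap's underside 10 mm below the mouth; within about 0.08 rad of the slots the lugs can drop in
- spring (a point): neck axis, 12 mm below the mouth: here a spring plate meets the cap's nose; it pushes up with about 4 N there and 0.5 N more per mm. The lugs clear the collar plate when the cap's underside is 22 mm below the mouth; at 25 mm the brim meets the plate, a rigid stop. Left unturned, the cap springs out again
- latch (a joint): locking ring in the neck, rad: 0 unlocked, grows as the pressed-in cap turns clockwise (seen from above). The lugs turn 60 degrees from the slots to rigid stops; they take the ring along after 8 degrees (friction 0.06 N m), so it reads about 0.9 at the stops. Let go, the spring lifts the cap until the lugs bear under the plate, underside about 22 mm below the mouth
- dust_plug: bystander: plain grey push-in dust plug, the same bar and brim as the cap but all grey, a thinner nose (29 mm) and no lugs; not wanted. Origin: centre of its underside
- tape: bystander: grey ring of tape, 100 mm across, 48 mm high; origin: centre of its underside
- flask: bystander: orange drinking flask, 68 mm across, 200 mm high; origin: centre of its underside
- mug: bystander: white mug, 80 mm across, 90 mm high; origin: centre of its underside
- spanner: bystander: steel spanner 180 mm long, lying flat; origin: middle of its underside
- tin: bystander: small red and white tin, 70 mm across, 60 mm high; origin: centre of its underside
- stapler: bystander: black stapler 130 mm long, 45 mm high; origin: centre of its underside
There are look-alikes about, which are no part of the job. What is shaped like the cap but purple is not meant.

How it is judged:
By the outcome, as a careful person would: the job done as asked, in the order asked, and still so for the second after the job is handed in, with the robot touching nothing.
It also fails if it takes over 72 s, if anything falls off the work surface, if the arm or the gripper's body presses on something with over 40 N, if the wrist force passes 120 N, or if a joint passes its speed limit or range.

### The arm

A 6-joint arm with a two-finger parallel gripper is mounted at the origin on the work surface. World frame = base frame: x ahead of the robot, y to its left, z up, the work surface at z = 0. Lengths are in m, angles in rad, forces in N, time in s.
With the tool pointing down it reaches from about 0.3 to 0.95 m from the base axis. Payload 3.1 kg.
Tool frame: the origin (TCP) lies at the very end of the fingers, on their centre line; the grasp point (between the pads) lies 19 mm behind it (arm.grip_depth is the distance from the TCP to the grasp point, in m); y points along the fingers, x is the direction in which the jaws open and shut, and the axes are right-handed (so a half turn about y gives the same grasp; the last joint's range is limited). The gripper opens to 85 mm and grips with 20 to 120 N. Pads are 22 mm wide; open, the fingers measure 114 mm over their backs; the gripper's body (76 mm by 85 mm) begins 54 mm behind the grasp point. The pads swing forward as they close: fully open they stand 13 mm farther back than shut.
Start: joints at [-1.374, 0.308, 1.634, -0, 1.2, -0.07], TCP at [0.165, -0.603, 0.231] pointing down, gripper open.
Joint ranges: [-3.06, 3.06], [-0.79, 1.96], [0.05, 2.63], [-1.19, 4.34], [0.05, 2.64], [-2.94, 2.94]. Speed limits (rad/s): [2.79, 2.79, 3.14, 3.14, 3.14, 3.14].

### API

Orientations are given as a unit quaternion [x, y, z, w].
In Python, from cell import arm gives the robot as it stands. The module is installed in compiled form; this text tells all that it offers. Calls block until the motion is done:
- arm.goto(position, orientation): joint-space move of the TCP to a pose.
- arm.servo_line(position, ori=None, max_speed=0.15, guard=None): straight line of the TCP; ori=None keeps the orientation; max_speed is the mean speed in m/s. With guard (N) it stops when the force on the tool has changed by that much, and returns True; else False.
- arm.set_joints(angles): joint-space move.
- arm.gripper_open() and arm.grab(grasp_force=None): open the fingers fully, or close them until they stop; grasp_force is the grip in N (None keeps the last).
- arm.dwell(seconds).
- arm.ik(position, orientation): joint angles nearest the present ones, or None.
- arm.sense(): the state.
- arm.snapshot(name): name is "side" or "top"; returns the picture (420x560x3 uint8, red, green, blue); there is no depth.
- arm.camera_model(name): a dict with "fx", "fy", "cx", "cy" (pixels), "k1" (the pictures are not rectified: a ray, as slopes to the right and down, at radius r is drawn at 1 + k1 r^2 times it, then the intrinsics apply), "R" (3x3) and "t" (3): a world point X has camera coordinates R X + t. Camera axes: x right, y down, z forward; pixel columns grow to the right and rows downward; lengths in m; the calibration is good to about 2 mm. A picture is of the moment at which its call begins. camera_model takes no time and is no camera call.
A pose or a line that the arm cannot do raises arm.PlanningError and nothing moves.
- arm.finish_job(): hands the job in, once; it reports no verdict.
The state is a dict: "t": time; "joints": joint angles; "qd": joint speeds; "effort": joint torques, N m; "position": TCP position; "eef_rot": TCP orientation; "wrist_force": force on the tool from outside, world axes, zero at the start; "torque": the same for the moment, N m; "finger_gap": finger opening in m.
Only numpy, scipy, OpenCV 4.12 (cv2) and the standard library are available. Lean on these libraries where they do the work, as an engineer would, in place of code of your own. Each camera call takes 0.05 s, during which the arm holds its last target.

## Working session

There is one attempt and no reset: what is moved stays moved. The work goes in short steps, each a Python script; the robot and the scene stay as the last script left them, time stands still between calls to the robot, and variables do not carry over. Pictures are saved under pics/ and viewed, and the job is handed in when it is done.

```bash
mkdir -p pics; python3 - <<'E'
from cell import arm
import cv2,numpy as np
s=arm.sense();print(s)
for n in("side","top"):
    im=arm.snapshot(n);cv2.imwrite(f"pics/{n}0.png",im[:,:,::-1]);print(n,arm.camera_model(n))
E
```

```text
{'t': 0.0, 'joints': array([-1.37373031e+00,  3.08992554e-01,  1.63521493e+00,  3.10733104e-05,
        1.19969381e+00, -6.96493073e-02]), 'qd': array([-0.00258214,  0.00022101,  0.000402  ,  0.0005503 ,  0.000991  ,
       -0.00160414]), 'effort': array([-4.01237694e-04, -4.15251017e+01, -2.76662940e+01, -2.12623045e-04,
        1.00949075e-02,  1.54076952e-05]), 'position': array([ 0.16457738, -0.60207898,  0.23004131]), 'eef_rot': array([-0.56149216,  0.42968802, -0.42847607,  0.56258601]), 'wrist_force': array([-0.80596969, -0.31406484, -0.66863643]), 'torque': array([0.01368615, 0.06905069, 0.03771503]), 'finger_gap': 0.08564790672146236}
side {'fx': 384.90610271474833, 'fy': 384.90610271474833, 'cx': 280.54592726323875, 'cy': 210.08370865305915, 'k1': -0.018506725942492, 'R': array([[-0.94121798, -0.33752334,  0.01366429],
       [-0.20323693,  0.53350886, -0.82101342],
       [ 0.26982117, -0.77552968, -0.57074534]]), 't': array([0.50204   , 0.2142901 , 1.12755706])}
top {'fx': 516.9441367931956, 'fy': 516.9441367931956, 'cx': 274.64197660429346, 'cy': 212.41512870211673, 'k1': -0.005144656353985315, 'R': array([[-0.02375847, -0.99945053, -0.02311234],
       [-0.98702262,  0.02712313, -0.15827408],
       [ 0.15881399,  0.01905206, -0.98712468]]), 't': array([-0.02914084,  0.54737407,  1.46316449])}
```

View pics/side0.png

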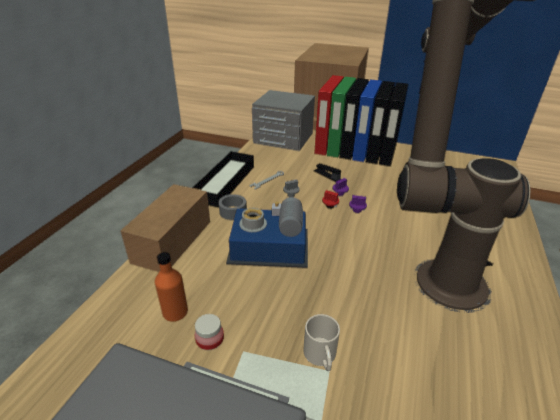

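View pics/top0.png

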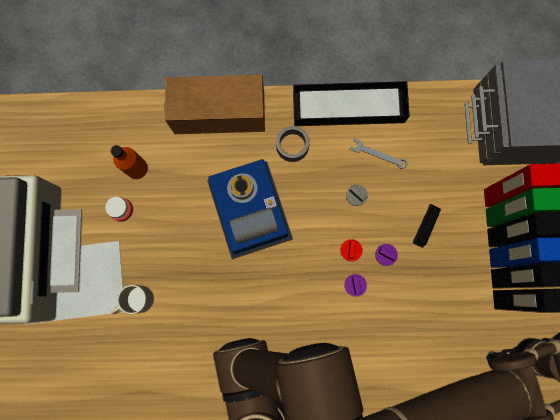

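The cap candidates in the top view are red (351,250), purple (386,254), purple (355,285) and grey (357,195). Only the one at (351,250) is red, so it fits the description. I'll confirm it in an enlarged crop and look at the neck at (241,187) in the same step.

```bash
cat > h.py <<'E'
import numpy as np,cv2
from cell import arm
def ray(n,u,v):
    c=arm.camera_model(n);x=(u-c['cx'])/c['fx'];y=(v-c['cy'])/c['fy']
    d0=np.array([x,y]);d=d0.copy()
    for _ in range(10): d=d0/(1+c['k1']*(d@d))
    R=np.array(c['R']);t=np.array(c['t'])
    return -R.T@t, R.T@np.array([d[0],d[1],1])
def on(n,u,v,z):
    o,d=ray(n,u,v);return o+d*(z-o[2])/d[2]
def proj(n,X):
    c=arm.camera_model(n);p=np.array(c['R'])@np.array(X)+np.array(c['t']);d=p[:2]/p[2];d=d*(1+c['k1']*(d@d))
    return np.array([c['fx']*d[0]+c['cx'],c['fy']*d[1]+c['cy']])
def two(uv1,uv2):
    o,d=ray('top',*uv1);p,e=ray('side',*uv2)
    A=np.c_[d,-e];s=np.linalg.lstsq(A,p-o,rcond=None)[0]
    a=o+s[0]*d;b=p+s[1]*e;return (a+b)/2,np.linalg.norm(a-b)
E
python3 - <<'E'
import cv2,numpy as np
t=cv2.imread('pics/top0.png');s=cv2.imread('pics/side0.png')
def crop(im,u,v,r,S):return cv2.resize(im[v-r:v+r,u-r:u+r],(S,S),interpolation=cv2.INTER_CUBIC)
a=np.hstack([crop(t,351,250,25,390),crop(t,241,187,25,390)])
cv2.imwrite('pics/c1.png',a)
a=np.hstack([crop(s,331,199,20,390),crop(s,252,218,20,390)])
cv2.imwrite('pics/c2.png',a)
E
```

```text
(no output)
```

View pics/c1.png

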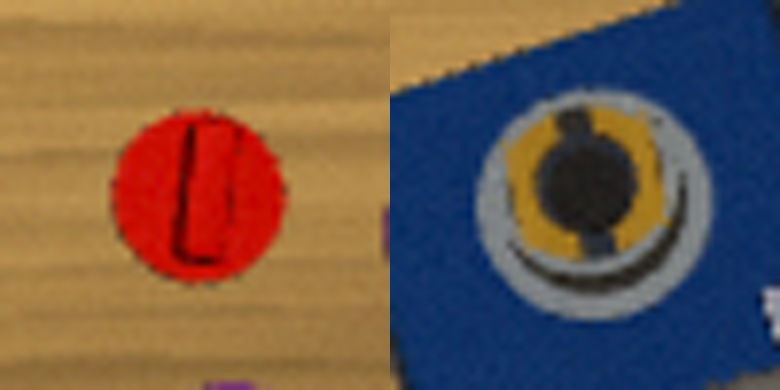

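View pics/c2.png

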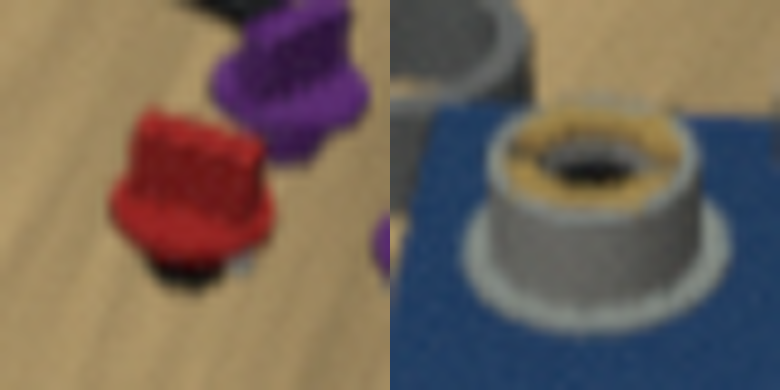

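The crop shows a red cap with a black nose and a steel lug, so it is the wanted one. Its bar runs nearly along image rows. In the neck, the slots are visible at crop (573,122) and (598,243). Next I'll measure both.

```bash
python3 - <<'E'
from h import *
t=cv2.imread('pics/top0.png');s=cv2.imread('pics/side0.png')
print('cam',ray('top',0,0)[0],ray('side',0,0)[0])
h=cv2.cvtColor(t,cv2.COLOR_BGR2HSV)
# cap brim
m=((h[...,1]>180)&((h[...,0]<6)|(h[...,0]>174))&(h[...,2]>60)).astype(np.uint8)
m[:,:330]=0;m[:230]=0;m[275:]=0;m[:,372:]=0
c=max(cv2.findContours(m,0,cv2.CHAIN_APPROX_NONE)[0],key=cv2.contourArea)
hull=cv2.convexHull(c);e=cv2.fitEllipse(hull);print('cap ell',e,'brim ctr world',on('top',*e[0],.033), 'px diam exp',np.linalg.norm(proj('top',on('top',*e[0],.033)+[0.064,0,0])-e[0]))
# bar lines: dark pixels in cap
g=t[...,2].astype(int)
print('red channel rows'); y0,x0=int(e[0][1]),int(e[0][0])
print(x0-12,y0-12);print(g[y0-12:y0+13,x0-12:x0+13])
# brass
b=((h[...,0]>18)&(h[...,0]<30)&(h[...,1]>150)&(h[...,2]>100)).astype(np.uint8)
b[:165]=0;b[210:]=0;b[:,:220]=0;b[:,265:]=0
ys,xs=np.nonzero(b);c=cv2.convexHull(np.c_[xs,ys].astype(np.int32));eb=cv2.fitEllipse(c);print('brass',eb,on('top',*eb[0],.128))
v=t.max(2).astype(int);print(221,168);print('\n'.join(' '.join('%3d'%q for q in r) for r in v[172:203,226:258]))
E
```

```text
cam [ 0.30720725 -0.07184761  1.53028739] [0.21184197 0.92957852 0.81262297]
cap ell ((351.04534912109375, 249.78431701660156), (20.980974197387695, 21.504976272583008), 146.2761688232422) brim ctr world [ 0.43264304 -0.26121483  0.033     ] px diam exp 21.978636891646882
red channel rows
339 237
[[165 163 166 161 166 164 165 164 162 163 165 164 164 161 161 163 159 163
  163 160 161 159 164 163 161]
 [167 165 168 168 166 167 170 172 171 168 169 174 172 171 174 171 172 173
  177 177 177 176 178 181 178]
 [183 184 180 181 180 181 185 185 185 152 191 191 189 182 185 147 179 186
  188 186 186 186 187 186 188]
 [182 181 180 181 180 180 187 194 203 202 202 191 186 168 148 181 154 175
  183 180 184 183 181 185 182]
 [181 177 176 178 179 160 199 200 201 200 200  89 192 208 207 205 200 156
  186 180 173 174 172 174 176]
 [177 176 177 177 194 204 205 204 202 205 170  78 197 208 204 201 202 146
  193 204 139 159 162 159 159]
 [181 178 174 164 198 202 200 201 204 203 147  79 198 208 204 202 201 177
  195 201 191 164 156 157 157]
 [157 160 136 196 202 202 202 201 201 202 141  98 198 207 203 199 1
[... 5244 characters left out ...]
  47  39  45  47  46  70 122 128 134 132 122 103 100  99 100
100 101 100 100  97 115 128 131 136 133  93  60  51  46  43  45  47  44  51  55  53  84 126 130 127 131 125 102  98 100  98  98
100 100 104  97 102  97 118 129 131 133 133 127 107  91  73  74  70  68  91 108 131 130 133 130 131 101  97 101  98  98  98 105
100 102 100 102 102  99  98 116 127 130 132 123 128 134 132 127 130 133 135 134 133 133 129 131 117 102 100  97 101 101 105  98
101 100  99 101 103  99 101 102 108 119 130 128 126 127 130 131 132 135 133 133 130 133 118  78  93 100 103 103 102  96 100  97
103 103 103 100 100  97 101 102  99 105  87  88 116 107 127 125 125 127 108 103 112  99  97  99  99 101 100 102 101 102  97  98
```

```bash
python3 - <<'E'
from h import *
from scipy.ndimage import map_coordinates
from scipy.optimize import least_squares
t=cv2.imread('pics/top0.png');s=cv2.imread('pics/side0.png')
def rect(im,n,cx,cy,z,half,step):
    a=np.arange(-half,half+1e-9,step);N=len(a);out=np.zeros((N,N,3))
    P=np.array([[proj(n,[cx+x,cy+y,z]) for y in -a] for x in -a]) # rows down=-x, cols right=-y
    for k in range(3): out[...,k]=map_coordinates(im[...,k].astype(float),[P[...,1],P[...,0]],order=1)
    return out
r=rect(t,'top',.4326,-.2612,.065,.04,.0005);r2=rect(t,'top',.6035,.02,.128,.04,.0005)
c0=on('top',240.8,185.5,.128);print(c0)
r2=rect(t,'top',c0[0],c0[1],.128,.04,.0005)
cv2.imwrite('pics/r.png',cv2.resize(np.hstack([r,r2]).astype(np.uint8),(800,400)))
# bore/brass fit: radial edges
v=t.max(2).astype(float);sat=cv2.cvtColor(t,cv2.COLOR_BGR2HSV)[...,1].astype(float)
def samp(im,n,X):
    p=proj(n,X);return map_coordinates(im,[[p[1]],[p[0]]],order=1)[0]
c=c0[:2].copy()
for it in range(4):
    pin=[];pout=[]
    for a in np.arange(0,2*np.pi,np.pi/36):
        u=np.array([np.cos(a),np.sin(a)])
        R=np.arange(.010,.034,.00025)
        pv=np.array([samp(v,'top',[*(c+q*u),.128]) for q in R]);ps=np.array([samp(sat,'top',[*(c+q*u),.128]) for q in R])
        i=np.argmax((pv>100));
        if pv[i]>100 and R[i]<.0205: pin.append(c+u*R[i])
        k=[j for j in range(len(R)-1) if ps[j]>120>=ps[j+1] and R[j]>.024]
        if k: pout.append(c+u*R[k[0]])
    res=[]
    for P in(pin,pout):
        P=np.array(P);f=least_squares(lambda q:np.hypot(P[:,0]-q[0],P[:,1]-q[1])-q[2],[*c,.02],loss='soft_l1',f_scale=.0005);res.append(f.x)
    c=res[0][:2]
print('bore',res[0],len(pin),'brass',res[1],len(pout))
for rr in(.0215,.0235,.0255):
    A=np.arange(0,2*np.pi,.01);p=np.array([samp(v,'top',[*(c+rr*np.array([np.cos(a),np.sin(a)])),.128]) for a in A])
    for ctr in (0,np.pi):
        D=(A-ctr+np.pi)%(2*np.pi)-np.pi;w=(np.clip(130-p,0,80))*(np.abs(D)<.75);print(rr,ctr,(w*D).sum()/w.sum(), (w>40).sum()*.01*rr)
E
```

```text
Traceback (most recent call last):
  File "h.py", line 12, in proj
    c=arm.camera_model(n);p=np.array(c['R'])@np.array(X)+np.array(c['t']);d=p[:2]/p[2];d=d*(1+c['k1']*(d@d))
ValueError: time passes only in moves, steps and waits
```

```bash
python3 - <<'E'
s=open('h.py').read()
s=s.replace("def ray","CM={n:arm.camera_model(n) for n in('top','side')}\ndef ray",1).replace("c=arm.camera_model(n)","c=CM[n]")
open('h.py','w').write(s)
E
cat > m.py <<'E'
from h import *
from scipy.ndimage import map_coordinates
from scipy.optimize import least_squares
t=cv2.imread('pics/top0.png');s=cv2.imread('pics/side0.png')
def rect(im,n,cx,cy,z,half,step):
    a=np.arange(-half,half+1e-9,step);N=len(a);out=np.zeros((N,N,3))
    P=np.array([[proj(n,[cx+x,cy+y,z]) for y in -a] for x in -a]) # rows down=-x, cols right=-y
    for k in range(3): out[...,k]=map_coordinates(im[...,k].astype(float),[P[...,1],P[...,0]],order=1)
    return out
r=rect(t,'top',.4326,-.2612,.065,.04,.0005)
c0=on('top',240.8,185.5,.128);print(c0)
r2=rect(t,'top',c0[0],c0[1],.128,.04,.0005)
cv2.imwrite('pics/r.png',cv2.resize(np.hstack([r,r2]).astype(np.uint8),(800,400)))
v=t.max(2).astype(float);sat=cv2.cvtColor(t,cv2.COLOR_BGR2HSV)[...,1].astype(float)
def samp(im,n,X):
    p=proj(n,X);return map_coordinates(im,[[p[1]],[p[0]]],order=1)[0]
c=c0[:2].copy()
for it in range(4):
    pin=[];pout=[]
    for a in np.arange(0,2*np.pi,np.pi/36):
        u=np.array([np.cos(a),np.sin(a)])
        R=np.arange(.010,.034,.00025)
        pv=np.array([samp(v,'top',[*(c+q*u),.128]) for q in R]);ps=np.array([samp(sat,'top',[*(c+q*u),.128]) for q in R])
        i=np.argmax((pv>100));
        if pv[i]>100 and R[i]<.0205: pin.append(c+u*R[i])
        k=[j for j in range(len(R)-1) if ps[j]>120>=ps[j+1] and R[j]>.024]
        if k: pout.append(c+u*R[k[0]])
    res=[]
    for P in(pin,pout):
        P=np.array(P);f=least_squares(lambda q:np.hypot(P[:,0]-q[0],P[:,1]-q[1])-q[2],[*c,.02],loss='soft_l1',f_scale=.0005);res.append(f.x)
    c=res[0][:2]
print('bore',res[0],len(pin),'brass',res[1],len(pout))
for rr in(.0215,.0235,.0255):
    A=np.arange(0,2*np.pi,.01);p=np.array([samp(v,'top',[*(c+rr*np.array([np.cos(a),np.sin(a)])),.128]) for a in A])
    for ctr in (0,np.pi):
        D=(A-ctr+np.pi)%(2*np.pi)-np.pi;w=(np.clip(130-p,0,80))*(np.abs(D)<.75);print(rr,ctr,(w*D).sum()/w.sum(), (w>40).sum()*.01*rr)
E
python3 m.py
```

```text
[0.61103301 0.04733984 0.128     ]
bore [0.61235676 0.04758304 0.01863796] 58 brass [0.61244439 0.04774508 0.02798194] 62
0.0215 0 0.17537233684828024 0.01204
0.0215 3.141592653589793 0.1761213269151415 0.012469999999999998
0.0235 0 0.18284878308155217 0.012455
0.0235 3.141592653589793 0.17567178263069833 0.011985
0.0255 0 0.1873425924112442 0.011984999999999999
0.0255 3.141592653589793 0.1712408639009403 0.011474999999999999
```

View pics/r.png

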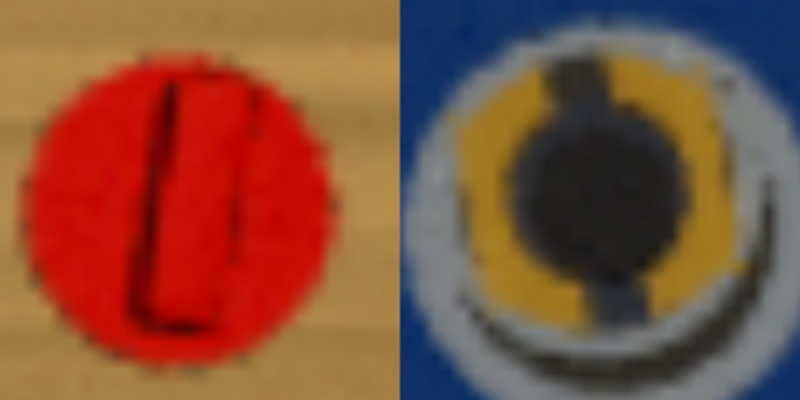

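The neck is measured: mouth at (0.6124, 0.0477), bore radius 18.6 mm (should be 18.2), brass radius 28.0 mm, slot line at +0.178 rad from world x. The cap is at (0.4327, −0.2614), and its bar at about −0.11 rad; brim and bar-top estimates agree. I'll check both against the side view and plan the IK.

```bash
cat >> h.py <<'E'
from scipy.spatial.transform import Rotation as Ro
def ori(th,flip=0):
    th=th+np.pi*flip
    x=np.array([-np.sin(th),np.cos(th),0]);y=np.array([0,0,-1.]);z=np.cross(x,y)
    return Ro.from_matrix(np.c_[x,y,z]).as_quat()
CAP=np.array([.4327,-.2614]);M=np.array([.6124,.0477])
E
python3 - <<'E'
from h import *
s=cv2.imread('pics/side0.png')
print(Ro.from_quat(arm.sense()['eef_rot']).as_matrix().round(2))
g=[]
for z,col,P in((.065,(255,255,0),CAP),(.033,(0,255,0),CAP),(.128,(255,255,0),M)):
    p=proj('side',[*P,z]);print(p); 
    g.append(p)
cs=[]
for P,zz in((CAP,.033),(M,.128)):
    p=proj('side',[*P,zz]);u,v=p.round().astype(int);cr=cv2.resize(s[v-20:v+20,u-20:u+20],(390,390),interpolation=cv2.INTER_CUBIC)
    rr=.032 if P is CAP else .028
    for a in np.arange(0,6.28,.2):
        q=(proj('side',[P[0]+rr*np.cos(a),P[1]+rr*np.sin(a),zz])-[u-20,v-20]+.5)*390/40
        cv2.circle(cr,tuple(q.astype(int)),2,(0,255,0),-1)
    if P is CAP:
        for sx in(-1,1):
            for sy in(-1,1):
                th=-.11;q=P+np.array([[np.cos(th),-np.sin(th)],[np.sin(th),np.cos(th)]])@[.025*sx,.008*sy]
                q=(proj('side',[*q,.065])-[u-20,v-20]+.5)*390/40;cv2.circle(cr,tuple(q.astype(int)),3,(255,255,0),-1)
    cs.append(cr)
cv2.imwrite('pics/c3.png',np.hstack(cs))
for n,px in(('purp',(386,254)),('purp2',(355,285)),('plug',(357,195))): print(n,on('top',*px,.05))
for f in(0,1):
  for P,z,th in((CAP,.2,-.11),(CAP,.036,-.11),(M,.24,.178),(M,.139,.178),(M,.139,-.55),(M,.139,-.869),(M,.139,-.93)):
    q=arm.ik([*P,z],ori(th,f));print(f,th,None if q is None else q.round(2))
E
```

```text
[[ 0.26 -0.    0.96]
 [-0.96  0.    0.26]
 [-0.   -1.    0.  ]]
[330.729751   191.94260132]
[329.97197372 199.25222693]
[251.67884291 213.39837882]
purp [ 0.4166235  -0.35781928  0.05      ]
purp2 [ 0.33131889 -0.2655322   0.05      ]
plug [ 0.59003024 -0.28381441  0.05      ]
0 -0.11 [-0.63  0.11  1.94 -0.    1.09 -2.09]
0 -0.11 [-0.63  0.37  2.03 -0.    0.75 -2.09]
0 0.178 [ 0.01  0.28  1.65 -0.    1.21 -1.74]
0 0.178 [ 0.01  0.39  1.73 -0.    1.03 -1.74]
0 -0.55 [ 0.01  0.39  1.73 -0.    1.03 -1.01]
0 -0.869 [ 0.01  0.39  1.73 -0.    1.03 -0.69]
0 -0.93 [ 0.01  0.39  1.73 -0.    1.03 -0.63]
1 -0.11 [-0.63  0.11  1.94 -0.    1.09  1.05]
1 -0.11 [-0.63  0.37  2.03 -0.    0.75  1.05]
1 0.178 [ 0.01  0.28  1.65 -0.    1.21  1.4 ]
1 0.178 [ 0.01  0.39  1.73 -0.    1.03  1.4 ]
1 -0.55 [ 0.01  0.39  1.73 -0.    1.03  2.13]
1 -0.869 [ 0.01  0.39  1.73 -0.    1.03  2.45]
1 -0.93 [ 0.01  0.39  1.73 -0.    1.03  2.51]
```

View pics/c3.png

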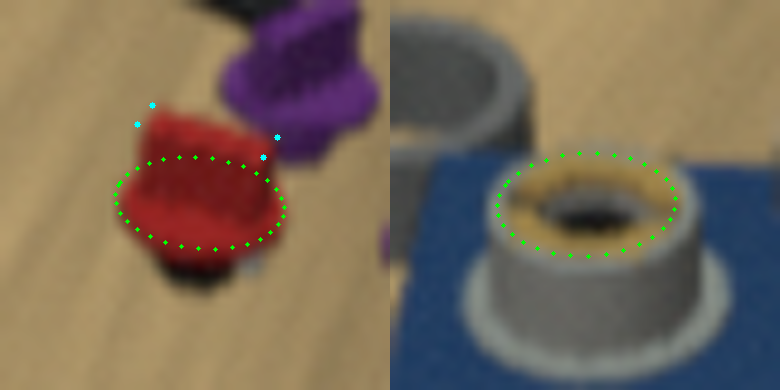

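The side view agrees to about 0.5 px for both (neck ring on the brass rim, cap dots on the brim and bar corners). Now the grasp.

```bash
python3 - <<'E'
from h import *
arm.goto([*CAP,.17],ori(-.11));print(arm.sense()['t'])
print(arm.servo_line([*CAP,.037],max_speed=.12,guard=8));s=arm.sense();print(s['t'],s['position'],s['wrist_force'])
arm.grab(45);s=arm.sense();print(s['t'],s['finger_gap'],s['wrist_force'],s['position'])
print(arm.servo_line([*CAP,.24],max_speed=.2));s=arm.sense();print(s['t'],s['finger_gap'],s['wrist_force'])
arm.goto([*M,.24],ori(.178));arm.dwell(.3);s=arm.sense();print(s['t'],s['finger_gap'],s['wrist_force'],s['torque'],s['position'])
for n in('top','side'): cv2.imwrite(f'pics/{n}1.png',arm.snapshot(n)[:,:,::-1])
E
python3 - <<'E'
import cv2,numpy as np
t=cv2.imread('pics/top1.png');s=cv2.imread('pics/side1.png')
cv2.imwrite('pics/c4.png',np.hstack([cv2.resize(t[140:240,190:290],(400,400)),cv2.resize(s[130:250,190:310],(400,400),interpolation=cv2.INTER_CUBIC)]))
E
```

```text
1.8583
False
3.1167 [ 0.43337718 -0.26192297  0.03772077] [-0.31998838 -0.74373446  0.55993894]
3.75 0.015589540902485897 [ 0.18502122 -0.04049654  0.00232099] [ 0.4328381  -0.26152168  0.03712456]
False
4.9167 0.01515380485562694 [-0.48161547  0.92496633 -2.22574007]
6.5583 0.015139208505748061 [-0.34866147 -0.26796787 -2.61840985] [ 0.06471616 -0.01761878 -0.00762725] [0.61233976 0.04666888 0.24018086]
```

View pics/c4.png

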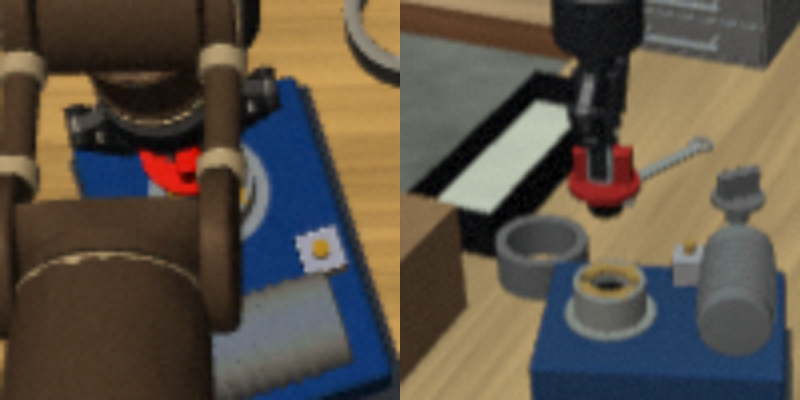

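The cap is held upright (gap 15.2 mm, about 2 N extra weight) above the neck. Lowering gently under guard.

```bash
cat >> h.py <<'E'
def st(l=''):
    s=arm.sense();print(l,'t%.1f'%s['t'],'p',(s['position']*1e3).round(1),'F',s['wrist_force'].round(1),'T',s['torque'].round(2),'g%.1f'%(s['finger_gap']*1e3));return s
E
python3 - <<'E'
from h import *
arm.servo_line([*M,.172],max_speed=.12,guard=8);st()
print(arm.servo_line([*M,.160],max_speed=.025,guard=6));arm.dwell(.2);st()
print(arm.servo_line([*M,.1475],max_speed=.02,guard=9));arm.dwell(.2);st()
E
```

```text
t7.4 p [613.   47.8 172.5] F [ 1.   0.5 -1.9] T [ 0.05 -0.02 -0.05] g15.1
False
 t8.2 p [612.4  47.6 160.1] F [-0.1 -0.4 -0.9] T [-0.17  0.08 -0.02] g15.4
False
 t9.2 p [612.6  47.1 147.8] F [-1.6 -5.3  4.7] T [-0.93  0.36  0.03] g15.6
```

The lugs dropped straight into the slots: underside is 17 mm below the mouth, 7 mm deeper than resting on the plate, and the spring force matches. A side load of −5 N in y means the cap sits slightly too far in +y. I'll shift it by 1 mm, then press.

```bash
python3 - <<'E'
from h import *
arm.servo_line([M[0]-.0003,M[1]-.0012,.1475],max_speed=.01,guard=10);arm.dwell(.2);st()
print(arm.servo_line([M[0]-.0003,M[1]-.0012,.1415],max_speed=.015,guard=12));arm.dwell(.2);st()
E
```

```text
t9.7 p [612.5  46.9 147.7] F [-1.  -1.9  3.9] T [-0.22  0.09  0.02] g15.4
False
 t10.4 p [612.5  46.9 142. ] F [-1.3 -1.   5. ] T [-0.09  0.21  0.02] g15.0
```

```bash
python3 - <<'E'
from h import *
P=[M[0]-.0003,M[1]-.0012,.1405]
print(arm.servo_line(P,max_speed=.01,guard=8));arm.dwell(.2);st()
th=.178
for i in range(4):
    th-=np.radians(3);g=arm.servo_line(P,ori(th),guard=8);s=st(f'{np.degrees(.178-th):.1f} {g}')
    if abs(s['torque'][2])>.25:break
E
```

```text
False
 t10.9 p [612.5  46.9 141.2] F [-1.1 -1.3  6.7] T [-0.17  0.29  0.01] g15.2
3.0 False t11.1 p [612.5  46.8 141.2] F [-1.5 -0.8  5.2] T [-0.18  0.26 -0.05] g15.8
6.0 False t11.4 p [612.5  46.7 141.2] F [-1.9 -1.9  5.7] T [-0.27  0.24 -0.03] g15.0
9.0 False t11.6 p [612.6  46.5 141.2] F [-1.1 -1.5  6.5] T [-0.37  0.27  0.01] g15.1
12.0 False t11.9 p [612.6  46.3 141.2] F [-2.1 -0.9  6.2] T [-0.36  0.22 -0.07] g14.9
```

```bash
python3 - <<'E'
from h import *
P=[M[0]-.0003,M[1]-.0010,.1405]
d=12
while d<66:
    d+=3 if d<51 else 1
    g=arm.servo_line(P,ori(.178-np.radians(d)),max_speed=.05,guard=8)
    if d>50: arm.dwell(.1)
    T=np.mean([arm.sense()['torque'][2] for _ in range(3)])
    s=st(f'{d:.1f} {g} {T:.2f}')
    if abs(s['torque'][2])>.3 or g:break
r=Ro.from_quat(s['eef_rot']).as_matrix()[:,0];print('yaw turned',np.degrees(.178-np.arctan2(-r[0],r[1])))
E
```

```text
15.0 False -0.02 t12.1 p [612.7  46.3 141.2] F [-1.1 -3.   6.1] T [-0.45  0.22 -0.02] g15.4
18.0 False -0.05 t12.4 p [612.7  46.3 141.2] F [-0.3 -3.   5.9] T [-0.46  0.2  -0.05] g15.4
21.0 False -0.00 t12.6 p [612.7  46.2 141.3] F [-1.1 -2.8  6.4] T [-0.57  0.19 -0.  ] g15.2
24.0 False 0.08 t12.9 p [612.7  46.2 141.3] F [-0.9 -3.8  6.4] T [-0.51  0.22  0.08] g15.1
27.0 False 0.01 t13.1 p [612.8  46.1 141.2] F [-1.6 -2.4  6.7] T [-0.54  0.18  0.01] g15.2
30.0 False -0.01 t13.4 p [612.8  46.1 141.3] F [-1.6 -3.9  6.4] T [-0.55  0.2  -0.01] g15.3
33.0 False 0.04 t13.6 p [612.7  46.  141.2] F [-0.6 -4.1  6. ] T [-0.51  0.21  0.04] g15.1
36.0 False 0.01 t13.9 p [612.8  46.  141.3] F [-1.3 -3.3  6.2] T [-0.62  0.21  0.01] g15.2
39.0 False -0.05 t14.1 p [612.7  45.9 141.3] F [-1.  -3.3  6.5] T [-0.63  0.21 -0.05] g15.2
42.0 False -0.07 t14.4 p [612.7  45.9 141.3] F [-1.4 -3.4  6. ] T [-0.62  0.22 -0.07] g15.4
45.0 False 0.02 t14.6 p [612.7  45.9 141.2] F [-1.1 -3.5  6. ] T [-0.67  0.18  0.02] g15.4
48.0 False -0.03 t14.9 p [612.6  45.9 141.2] F [-1.7 -3.6  7.3] T [-0.69  0.24 -0.03] g15.0
5
[... 328 characters left out ...]
  6.4] T [-0.66  0.28  0.02] g15.4
55.0 False 0.12 t16.6 p [612.5  45.9 141.2] F [-2.6 -3.5  7.2] T [-0.65  0.31  0.12] g15.5
56.0 False 0.06 t17.0 p [612.5  45.9 141.2] F [-1.  -3.7  7.7] T [-0.67  0.33  0.06] g15.2
57.0 False 0.07 t17.3 p [612.4  45.8 141.2] F [-2.1 -3.8  7. ] T [-0.66  0.31  0.07] g14.9
58.0 False 0.13 t17.7 p [612.1  45.7 141.2] F [-2.4 -3.3  7.8] T [-0.72  0.42  0.13] g15.0
59.0 False 0.13 t18.0 p [611.8  45.5 141.2] F [-2.6 -5.5  7.2] T [-0.76  0.51  0.13] g15.3
60.0 False 0.17 t18.4 p [611.6  45.4 141.1] F [-3.8 -5.4  8.2] T [-0.87  0.62  0.17] g15.1
61.0 False 0.41 t18.7 p [611.4  45.4 141.2] F [-3.8 -4.3  7.7] T [-0.85  0.66  0.41] g15.2
yaw turned 60.86814984097792
```

The torque jumped from 0.17 to 0.41 N m in one degree at 61°, where the stop should be. One more half-degree, still light, should confirm that it is rigid.

```bash
python3 - <<'E'
from h import *
P=[M[0]-.0003,M[1]-.0010,.1405]
arm.dwell(.2);st()
arm.servo_line(P,ori(.178-np.radians(61.6)),max_speed=.05,guard=8);arm.dwell(.2)
s=st();s=st()
E
```

```text
t18.9 p [611.4  45.4 141.1] F [-3.  -4.3  8.1] T [-0.83  0.64  0.36] g15.5
 t19.4 p [611.4  45.3 141.1] F [-3.  -4.7  9. ] T [-0.87  0.66  0.55] g15.2
 t19.4 p [611.4  45.3 141.1] F [-3.  -4.7  9. ] T [-0.87  0.66  0.55] g15.2
```

The stop is rigid: 0.55 N m, or about 11 N per lug. I'll ease off the wind-up, release, and retreat straight up.

```bash
python3 - <<'E'
from h import *
s=arm.sense();P=[M[0]-.0006,M[1]-.0015,.1415]
arm.servo_line(P,ori(.178-np.radians(61)),max_speed=.02);st()
arm.gripper_open();arm.dwell(.2);st()
arm.servo_line([P[0],P[1],.26],max_speed=.15);st()
arm.goto([.35,-.1,.33],ori(-.6));arm.set_joints([-1.374,.308,1.634,0,1.2,-.07]);st()
for n in('top','side'): cv2.imwrite(f'pics/{n}2.png',arm.snapshot(n)[:,:,::-1])
t=cv2.imread('pics/top2.png');s=cv2.imread('pics/side2.png')
cv2.imwrite('pics/c5.png',np.hstack([cv2.resize(t[162:212,216:266],(400,400)),cv2.resize(s[185:245,222:282],(400,400),interpolation=cv2.INTER_CUBIC)]))
cv2.imwrite('pics/c6.png',np.hstack([cv2.resize(t,(400,300)),cv2.resize(s,(400,300))]))
E
```

```text
t19.6 p [611.3  45.4 141.2] F [-1.9 -4.2  3.9] T [-0.93  0.33  0.36] g14.8
 t20.5 p [611.8  46.2 141.5] F [ 0.6 -0.  -0. ] T [-0.03  0.05 -0.01] g85.4
 t21.4 p [610.9  46.2 258.8] F [-0.2 -0.1 -0.3] T [0.02 0.06 0.02] g85.5
 t24.6 p [ 165.6 -602.4  231.7] F [ 0.1  0.3 -1. ] T [ 0.08 -0.01 -0.01] g85.7
```

View pics/c5.png

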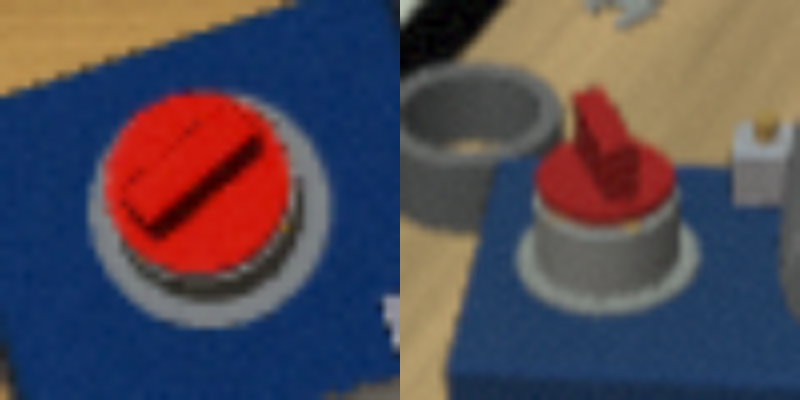

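View pics/c6.png

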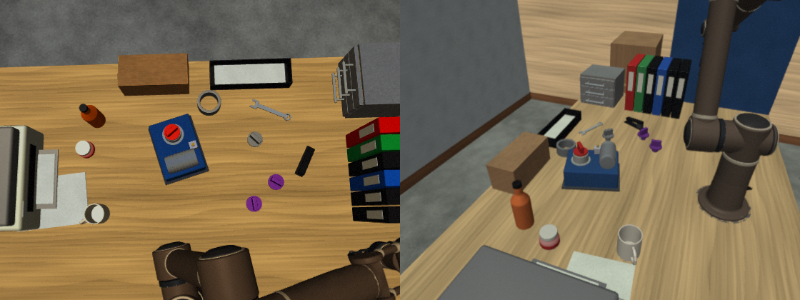

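The view shows the cap seated in the neck, with the brim just above the ring. Its bar lower edge runs from crop (155,238) to (265,145), which is about −50° yaw; 60° past the slots would be −49.8°. Nothing else appears to have moved, so I'm handing in.

```bash
python3 - <<'E'
from h import *
arm.finish_job()
E
```

```text
the job is handed in; nothing more can be done
```

The red filler cap is locked in the filler neck, and I handed the job in after about 25 s of the allowed 72 s.

- **Insertion:** I gripped the cap by its bar. The lugs dropped into the slots on the first guarded descent, at the slot angle of +0.178 rad measured from the camera.
- **Pressing:** I corrected about 1 mm of sideways error and pressed the cap in to about 24 mm below the mouth. The upward force on the tool stayed at or below about 9 N.
- **Turning:** I turned it clockwise in small steps. At about 61° the torque rose sharply, and a further 0.6° took it from 0.36 to 0.55 N m. That is about 11 N per lug if shared, or 21 N if one lug carried it all, well under 50 N. I took that as the stop, eased off and let go.
- **Last checks:** After release the picture shows the cap seated, with its bar at about −50° as expected for 60° past the slots. The gripper was clear with nothing touching it, and everything else looked in its place.

Two things were less certain:
- I could not read the latch joint directly, so the lock rests on the torque rise, the bar angle and the cap staying down.
- From about 57° the cap moved sideways by about 1 mm, with 4 to 6 N of side load. One lug probably met its stop before the other.

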